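Check that a dolly brake lever stops short of its bar

TASK

The red brake lever of a machine dolly's push bar is clamped in the test stand: with the outside of the fingers, not gripping anything, press its outer face in until it meets its stop, let it spring right back out, then press it in to the stop a second time and keep it there. The program finishes while still holding the lever in against its stop, so that I can measure the gap it leaves to the bar. Press only as hard as it needs, touch neither the lever's inner side nor the bar, and leave the loose parts around the stand where they lie.

Things in the scene. Friction and masses are not known exactly. Their poses are not given: they have to be found in the camera images.
- stand: grey steel test stand fixed to the ledge, base 120 x 300 x 12 mm with two uprights; origin at the centre of its underside, z up. Its y axis runs along the push bar, its x axis points from the lever side to the bar (pressing goes towards +x). The bar lies straight above the origin, its axis 130 mm above the ledge.
- bar: the push bar, fixed along the stand's y at 130 mm height: 22 mm steel tube 280 mm long with a black rubber grip of 32 mm diameter from y = -90 to +60 mm. Origin and axes are those of the stand. Not to be touched.
- lever (a joint): hinge of the lever (rad, vertical axis at point pivot): 0 = sprung right out, grows as the lever is pressed towards the bar, 0.35 = against its stop, where the blade is parallel to the bar and leaves a gap of about 17 mm to the rubber grip. A return spring asks for about 4 N at the press point at the start and about 9 N just before the stop; the stop is firm (it gives less than 1 mm for 10 N more), so the force climbs steeply there.
- pivot (a point): hinge axis of the lever at the blade's mid-height, 130 mm above the ledge, 40 mm before the bar's axis; fixed to the stand.
- press_point (a point): a good place to press: on the outer face of the blade, at mid-height, 110 mm from the pivot, about 30 mm short of the end. It moves with the lever. Its axes: x = pressing direction, square to the blade's outer face and into it; y = along the blade towards the pivot; z up.
- blade: the red lever blade: 10 mm thick, 16 mm high, from about 5 to 130 mm from the pivot, ending in a 20 mm ball (its far end 143 mm from the pivot); nothing stands above or close below it: the base plate and the loose parts around it lie 70 mm or more lower. Origin at the pivot, axes as those of press_point; outer face at x = -6 mm.
- liner: black strip 3 mm thick on the blade's inner side (towards the bar), not to be touched. Origin and axes as those of the blade; its surface at x = +7 mm.
- star: loose blue plastic star rollover, 48 mm across, 16 mm high; origin at its underside; to be left alone
- crank: loose aluminium flipper crank lying flat, 71 x 22 mm, 22 mm high; origin at its underside; to be left alone
- bushing: loose cream nylon bushing standing on end, 26 mm across, 24 mm high; origin at its underside; to be left alone
- housing: loose rusty iron plunger housing, 60 x 50 mm flange with an upright 30 mm barrel, 51 mm high; origin at its underside; to be left alone
- gauge: loose steel step gauge block, 80 x 22 mm, 30 mm high at the tall end; origin at its underside; to be left alone
- driver: loose screwdriver lying on the ledge; origin at its underside; to be left alone
- tub: loose yellow plastic parts tub, 100 x 80 x 40 mm; origin at its underside; to be left alone

How it is judged:
On the way, in this order (a step that is already met when the one before it is completed fails the run):
1. lever pressed in to its stop by the fingers (value of joint lever above 0.32 rad and contact force between the fingers and blade above 2 N), for 0.1 s.
2. lever let right back out (value of joint lever below 0.03 rad), for 0.1 s.
At the end, for the whole second after the job is handed in: At the end the lever is held within 0.03 rad of its stop and still, by the fingers on its outer face (over 2 N, under 35 N), after it was pressed in once and had sprung back out; nothing touches the inner strip or the bar, and the other things lie where they were (20 mm) (all of step 1 and velocity of joint lever between -0.1 and 0.1 rad/s and contact force between the fingers and blade below 35 N and contact force between anything else and liner below 1 N and contact force between anything else and bar below 2 N and distance of each of star, crank, bushing, housing, gauge, driver, tub from where it was at the start of the episode below 0.02 m); the arm keeps its last pose, push and grip.
It fails at once if lever forced (over 40 N) (contact force between any of the fingers, the arm and blade above 40 N).
It fails at once if inner side of the lever touched (hooked or gripped) (contact force between anything else and liner above 1 N).
It fails at once if bar touched (contact force between anything else and bar above 2 N).
It fails at once if a bystander lifted or pushed out of place (distance of any of star, crank, bushing, housing, gauge, driver, tub from where it was at the start of the episode above 0.02 m).
It also fails if it takes over 48 s, if anything falls off the work surface, if the arm or the gripper's body presses on something with over 40 N, if the wrist force passes 120 N, or if a joint passes its speed limit or range.

ROBOT

A 6-joint arm with a two-finger parallel gripper is mounted at the origin on the work surface. World frame = base frame: x ahead of the robot, y to its left, z up, the work surface at z = 0. Lengths are in m, angles in rad, forces in N, time in s.
With the tool pointing down it reaches from about 0.35 to 0.975 m from the base axis. Payload 4.9 kg.
Tool frame: the origin (TCP) lies on the centre line of the jaws, within the pads' length; the fingertips stand 11 mm ahead of it and the grasp point (between the pads) lies 8 mm behind it; z points along the fingers, y is the direction in which the jaws open and shut (so a half turn about z gives the same grasp; the last joint's range is limited). The gripper opens to 85 mm and grips with 20 to 120 N. Pads are 22 mm wide; open, the fingers measure 114 mm over their backs; the gripper's body (76 mm by 85 mm) begins 54 mm behind the grasp point. The pads swing forward as they close: fully open they stand 13 mm farther back than shut.
Start: joints at [1.092, 0.053, 1.613, -0, 1.476, -0.119], TCP at [0.22, 0.585, 0.242] pointing down, gripper open.
Joint ranges: [-3.01, 3.01], [-1.01, 2.22], [0.06, 2.58], [-1.02, 4.17], [0.09, 2.62], [-3.14, 3.14]. Speed limits (rad/s): [2.57, 2.57, 3.14, 3.14, 3.14, 3.14].

INTERFACE

Orientations are given as a rotation vector (axis times angle).
In Python, from station import ctrl gives the robot as it stands.
- The arm moves only by the shell command python3 -m crank 'ROWS' [OPENING] [FORCE]. ROWS is JSON, a list of rows, each an object of numbers: "x", "y", "z": the shift along the tool's x, y, z as a fraction of full scale; "roll": the turn about the tool's z as a fraction of full scale. In form: [{"x": .., "y": .., "z": .., "roll": ..}, ...]. A call has 1 to 10 rows; each row shifts and turns the commanded pose from where the row before left it, along the tool's axes as they then stand; what a row does not reach is not made up. Full scale, the value 1, is 0.06 m for a shift and 0.12 rad for a turn. A row lasts 1/8 s, in which the tool goes at most 62.5 mm and 10.7 degrees, less where a joint would pass 70% of its speed; a pose out of reach is approached as far as the arm can. A call with a number of a shift or a turn outside -1 to 1 is refused whole. A call with a gripper value outside its range is refused whole. OPENING is the closure, from 0 (fully open) to 1 (shut), set as the call begins (- or left out, the last holds). The fingers move at their own pace and stop on an object; FORCE is the grip in N (left out, the last holds). Time passes only in rows, so rows that do not move let the fingers close. It gives the time, the measured TCP pose, the force and the opening at its end, in the units of the state.
- ctrl.get_obs(): the state, without advancing time (a new reading comes with each control period).
- ctrl.get_image(name): name is "side" or "top" or "wrist"; returns a dict with "img" (400x640x3 uint8, red, green, blue), "K" (3x3 intrinsics, pixels), "rvec" (rotation vector, rad) and "tvec" (3), from world to camera coordinates, as OpenCV has them. Camera axes: x right, y down, z forward; pixel columns grow to the right and rows downward; lengths in m; the calibration is good to about 2 mm. The wrist camera is an equidistant fisheye: a pixel r from the principal point sees the ray r / f radians off the axis. A picture is of the moment at which its call begins. There is no depth.
- ctrl.finish_job(): hands the job in, once; it reports no verdict.
The state is a dict: "t": time; "q": joint angles; "dq": joint speeds; "effort": joint torques, N m; "tool_pos": TCP position; "tool_rot": TCP orientation; "contact_force": force on the tool from outside, world axes, zero at the start; "wrist_torque": the same for the moment, N m; "opening": finger opening in m.
Only numpy, scipy, OpenCV 4.12 (cv2) and the standard library are available. Lean on these libraries where they do the work, as an engineer would, in place of code of your own. Each camera call takes 0.05 s, during which the arm holds its last target.

## Working session

There is one attempt and no reset: what is moved stays moved. The work goes in short steps, Python scripts to look and compute and a shell command to move; the robot and the scene stay as the last step left them, time stands still between calls to the robot, and variables do not carry over. Pictures are saved under pics/ and viewed, and the job is handed in when it is done.

```bash
mkdir -p pics; ls; python3 - <<'E'
from station import ctrl
import cv2
o=ctrl.get_obs(); print(o)
for n in ["side","top","wrist"]:
    d=ctrl.get_image(n); cv2.imwrite(f"pics/{n}0.png",d["img"][:,:,::-1]); print(n,d["K"],d["rvec"],d["tvec"])
E
```

```text
pics
{'t': 0.0, 'q': array([ 1.09200061e+00,  5.33674416e-02,  1.61430260e+00,  1.72113032e-06,
        1.47602245e+00, -1.18988836e-01]), 'dq': array([-8.33861521e-05,  7.86714135e-04,  4.56847375e-04,  5.36595642e-04,
        7.14521522e-04,  2.61584204e-03]), 'effort': array([-5.83897563e-04, -3.93652046e+01, -3.70188046e+01, -1.49750817e-04,
        6.78429191e-03,  4.29230710e-06]), 'tool_pos': array([0.219768  , 0.58443546, 0.24105131]), 'tool_rot': array([-0.56202858, -3.09027886,  0.00315076]), 'contact_force': array([ 0.6645048 ,  0.28595477, -0.16526751]), 'wrist_torque': array([ 0.02059598, -0.00464163, -0.01855766]), 'opening': 0.08530587363765778}
side [[403.69024623   0.         319.70225763]
 [  0.         403.69024623 197.10399911]
 [  0.           0.           1.        ]] [ 0.49691011 -2.79229037  1.06401637] [0.5738821  0.23071378 0.96398941]
top [[393.62286976   0.         313.84468619]
 [  0.         393.62286976 205.94262509]
 [  0.           0.           1.        ]] [ 2.14100565 -2.11675202  0.21714114] [-0.01960711  0.62219003  1.26593683]
wrist [[309.70691629   0.         321.14607938]
 [  0.         309.70691629 204.20124882]
 [  0.           0.           1.        ]] [-2.37081186 -1.64167213 -0.24535551] [-0.62426557 -0.03871532  0.37976835]
```

View pics/side0.png

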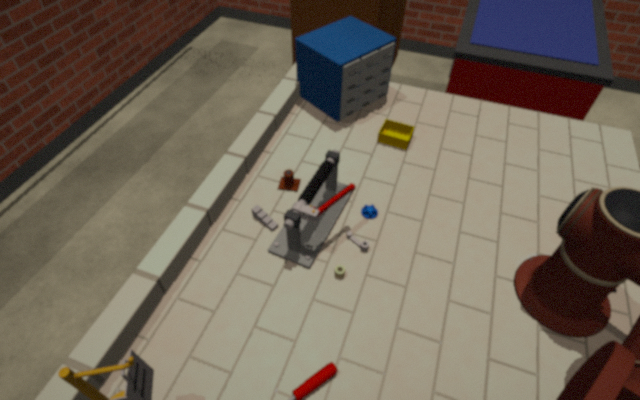

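View pics/top0.png

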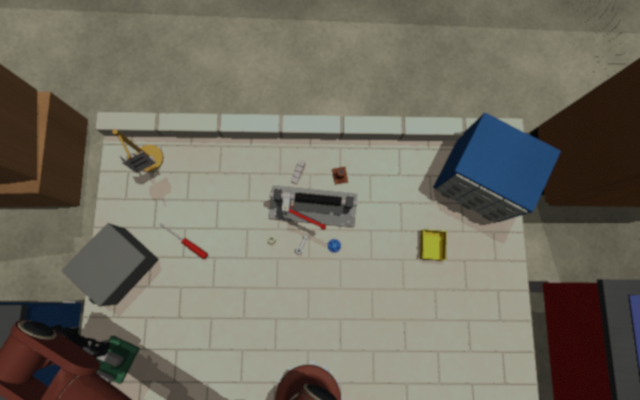

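View pics/wrist0.png

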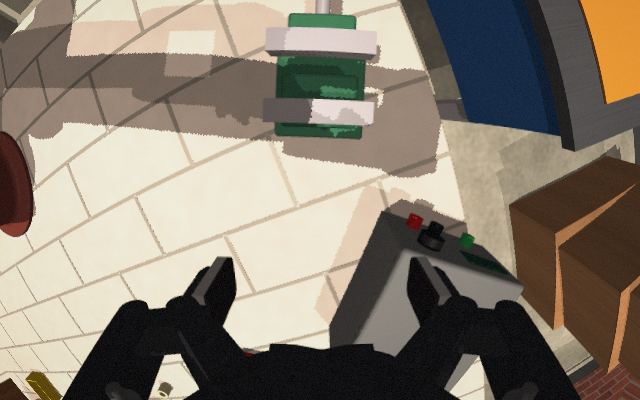

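```bash
cat > h.py <<'E'
import numpy as np, cv2
from station import ctrl
def ray(d,uv):
    R=cv2.Rodrigues(np.array(d["rvec"],float))[0]; t=np.array(d["tvec"],float)
    K=np.array(d["K"]); v=np.linalg.inv(K)@np.array([uv[0],uv[1],1.0])
    return -R.T@t, R.T@v
def onz(d,uv,z):
    c,v=ray(d,uv); return c+v*(z-c[2])/v[2]
def proj(d,P):
    return cv2.projectPoints(np.array(P,float).reshape(-1,3),np.array(d["rvec"],float),np.array(d["tvec"],float),np.array(d["K"]),None)[0].reshape(-1,2)
E
python3 - <<'E'
from h import *
d=ctrl.get_image("top"); im=d["img"][:,:,::-1].copy()
cv2.imwrite("pics/topz.png",cv2.resize(im[150:270,240:370],None,fx=5,fy=5,interpolation=cv2.INTER_CUBIC)[:600,:800])
s=ctrl.get_image("side"); i2=s["img"][:,:,::-1].copy()
cv2.imwrite("pics/sidez.png",cv2.resize(i2[140:280,240:400],None,fx=4,fy=4,interpolation=cv2.INTER_CUBIC))
for n,g,im_,win in (("top",d,im,(240,150,370,270)),("side",s,i2,(280,150,380,260))):
    b,gg,r=[im_[:,:,k].astype(int) for k in range(3)]
    m=((r>110)&(gg<70)&(b<70)).astype(np.uint8); w=np.zeros_like(m); w[win[1]:win[3],win[0]:win[2]]=1; m*=w
    k,l,st,ce=cv2.connectedComponentsWithStats(m)
    for j in range(1,k):
        if st[j,4]>20:
            pts=np.argwhere(l==j)[:,::-1].astype(np.float32); rc=cv2.minAreaRect(pts); print(n,st[j],rc)
            B=cv2.boxPoints(rc); 
            if n=="top": print([onz(g,p,0.138).round(3) for p in B])
            else: print([onz(g,p,0.13).round(3) for p in B])
    if n=="top":
        m=((im_.max(2)<45).astype(np.uint8))*w
        k,l,st,ce=cv2.connectedComponentsWithStats(m)
        for j in range(1,k):
            if st[j,4]>60:
                pts=np.argwhere(l==j)[:,::-1].astype(np.float32); rc=cv2.minAreaRect(pts); print("black",st[j],rc,[onz(g,p,0.13).round(3) for p in cv2.boxPoints(rc)])
E
```

```text
top [289 209  37  20 141] ((306.5, 218.49998474121094), (39.72508239746094, 4.469071865081787), 24.443954467773438)
[array([0.586, 0.071, 0.138]), array([0.599, 0.066, 0.138]), array([ 0.548, -0.049,  0.138]), array([ 0.535, -0.043,  0.138])]
black [295 194  46  12 392] ((317.6974792480469, 199.39353942871094), (45.45692443847656, 8.680685997009277), 5.355824947357178) [array([0.622, 0.05 , 0.13 ]), array([0.65 , 0.048, 0.13 ]), array([ 0.638, -0.097,  0.13 ]), array([ 0.61 , -0.095,  0.13 ])]
side [318 184  37  28 161] ((335.4480895996094, 196.99069213867188), (4.822946548461914, 43.008750915527344), 55.124671936035156)
[array([0.601, 0.054, 0.13 ]), array([ 0.546, -0.054,  0.13 ]), array([ 0.535, -0.043,  0.13 ]), array([0.591, 0.063, 0.13 ])]
```

View pics/topz.png

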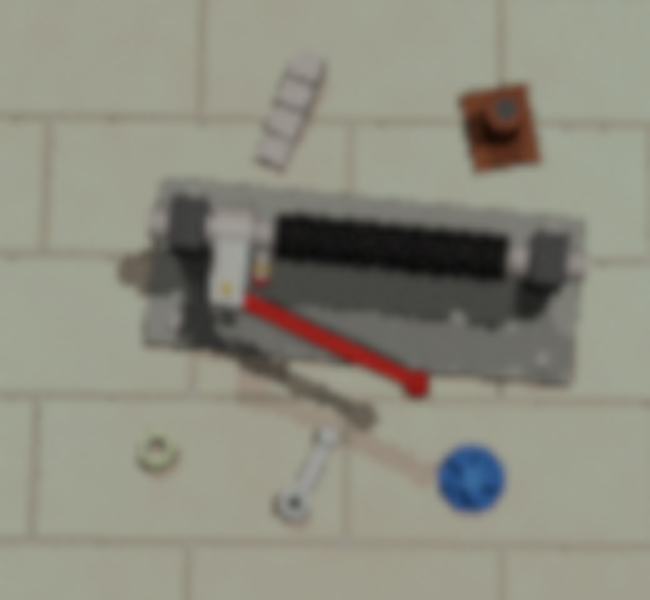

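View pics/sidez.png

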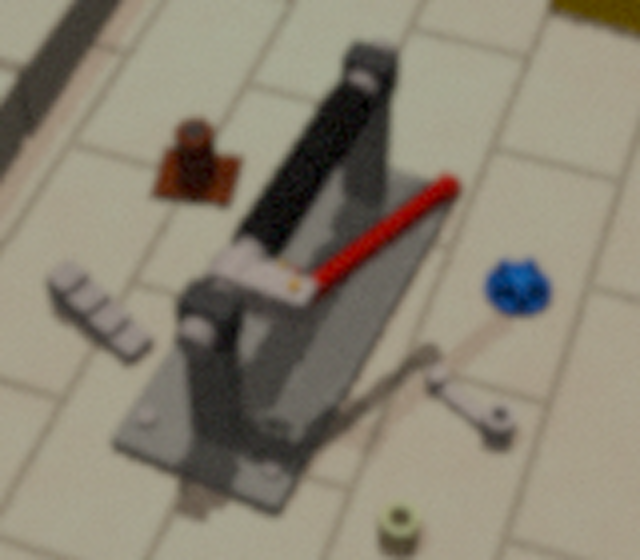

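The top view shows the stand, with the lever on the robot's side. From it I get the pivot at about (0.599, 0.083), 39.7 mm before the bar axis (40 expected). The blade is at 0.336 rad to the bar (0.35 expected). First I'll close the fingers and turn square to the bar.

```bash
python3 -m crank '[{"roll":-0.77},{"roll":-0.77},{"roll":-0.77},{},{}]' 1 40; python3 - <<'E'
from h import *
o=ctrl.get_obs();R=cv2.Rodrigues(o["tool_rot"])[0];print(R.round(3),o["tool_pos"],o["opening"])
print((R.T@(np.array([0.485,-0.008,0.241])-o["tool_pos"])/0.06).round(2))
E
```

```text
[[-0.936  0.352 -0.001]
 [ 0.352  0.936 -0.001]
 [ 0.    -0.001 -1.   ]] [0.21987223 0.58471646 0.24167621] 0.08552936971065897
[-7.61 -7.69  0.02]validation failed for argument at $[0]...
```

```bash
python3 -m crank '[{"x":0,"y":0,"z":0,"roll":-0.77},{"x":0,"y":0,"z":0,"roll":-0.77},{"x":0,"y":0,"z":0,"roll":-0.77},{"x":0,"y":0,"z":0,"roll":0},{"x":0,"y":0,"z":0,"roll":0}]' 1 40; python3 - <<'E'
from h import *
o=ctrl.get_obs();R=cv2.Rodrigues(o["tool_rot"])[0];print(R.round(3),o["tool_pos"],o["opening"])
print((R.T@(np.array([0.485,-0.008,0.241])-o["tool_pos"])/0.06).round(2))
E
```

```text
t: 0.88
tool_pos: [0.22, 0.5849, 0.2422]
tool_rot: [-0.132, -3.139, 0.0]
contact_force: [-0.6, 0.3, -0.7]
opening: 0.0001
[[-0.996  0.084 -0.   ]
 [ 0.084  0.996 -0.   ]
 [ 0.    -0.    -1.   ]] [0.22000056 0.5849232  0.24218375] 0.00010660077476311944
[-5.23 -9.48  0.02]
```

```bash
python3 -m crank '[{"x":-0.25,"y":-0.5,"z":0,"roll":0},{"x":-0.25,"y":-0.5,"z":0,"roll":0},{"x":-0.25,"y":-0.5,"z":0,"roll":0},{"x":-0.25,"y":-0.5,"z":0,"roll":0},{"x":-0.25,"y":-0.5,"z":0,"roll":0},{"x":-0.25,"y":-0.5,"z":0,"roll":0},{"x":-0.25,"y":-0.5,"z":0,"roll":0},{"x":-0.25,"y":-0.5,"z":0,"roll":0},{"x":-0.25,"y":-0.5,"z":0,"roll":0},{"x":-0.25,"y":-0.5,"z":0,"roll":0}]'
python3 -m crank '[{"x":-0.25,"y":-0.5,"z":0,"roll":0},{"x":-0.25,"y":-0.5,"z":0,"roll":0},{"x":-0.25,"y":-0.5,"z":0,"roll":0},{"x":-0.25,"y":-0.5,"z":0,"roll":0},{"x":-0.25,"y":-0.5,"z":0,"roll":0},{"x":-0.25,"y":-0.5,"z":0,"roll":0},{"x":-0.25,"y":-0.5,"z":0,"roll":0},{"x":-0.25,"y":-0.5,"z":0,"roll":0},{"x":0,"y":-0.4,"z":0,"roll":0},{"x":0,"y":0,"z":0,"roll":0}]'
python3 - <<'E'
from h import *
o=ctrl.get_obs();R=cv2.Rodrigues(o["tool_rot"])[0];print(R.round(3),o["tool_pos"],o["dq"].round(3))
print((R.T@(np.array([0.485,-0.008,0.123])-o["tool_pos"])/0.06).round(2))
d=ctrl.get_image("top");cv2.imwrite("pics/top1.png",cv2.resize(d["img"][150:270,240:370,::-1],None,fx=5,fy=5,interpolation=cv2.INTER_CUBIC)) 
d=ctrl.get_image("wrist");cv2.imwrite("pics/wrist1.png",d["img"][:,:,::-1])
E
```

```text
t: 2.12
tool_pos: [0.3451, 0.2726, 0.2425]
tool_rot: [0.131, 3.138, 0.0]
contact_force: [0.5, 0.1, 0.0]
opening: 0.0002
t: 3.38
tool_pos: [0.4426, -0.0004, 0.2423]
tool_rot: [0.135, 3.139, 0.0]
contact_force: [-1.2, -0.3, 1.1]
opening: -0.0002
[[-0.996  0.086  0.   ]
 [ 0.086  0.996  0.   ]
 [-0.     0.    -1.   ]] [ 4.42603544e-01 -4.11987186e-04  2.42348382e-01] [ 0.035 -0.003  0.004  0.014 -0.     0.01 ]
[-0.71 -0.07  1.99]
```

View pics/wrist1.png

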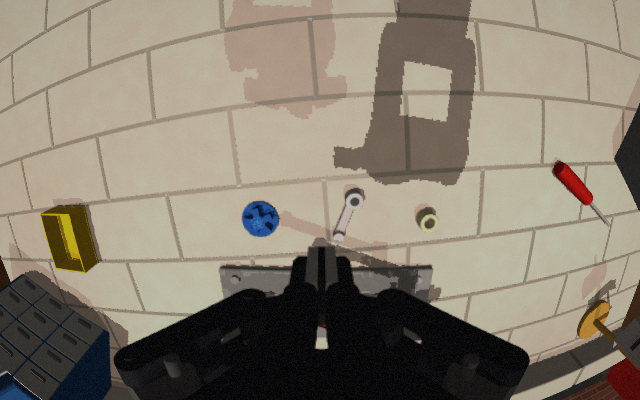

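View pics/top1.png

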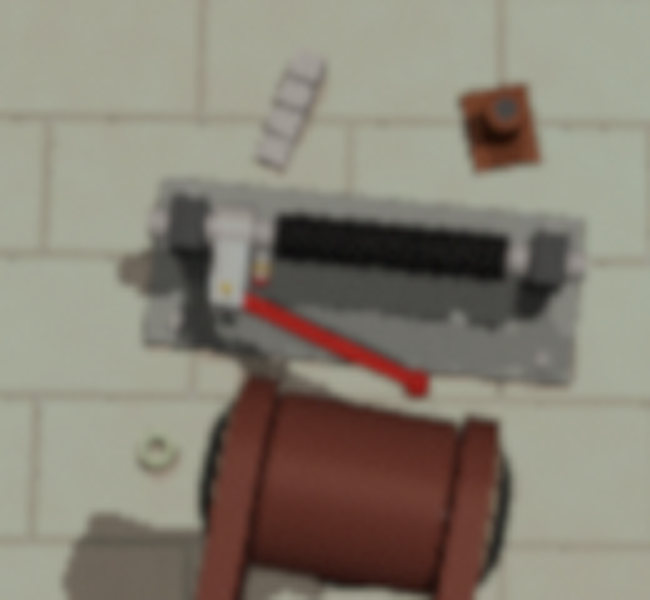

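```bash
python3 -m crank '[{"x":0,"y":0,"z":0.5,"roll":0},{"x":0,"y":0,"z":0.5,"roll":0},{"x":0,"y":0,"z":0.5,"roll":0},{"x":0,"y":0,"z":0.5,"roll":0},{"x":-0.25,"y":0,"z":0,"roll":0},{"x":-0.25,"y":-0.05,"z":0,"roll":0},{"x":0,"y":0,"z":0,"roll":0},{"x":0,"y":0,"z":0,"roll":0}]'
python3 - <<'E'
from h import *
o=ctrl.get_obs();print(o["tool_pos"],o["contact_force"])
d=ctrl.get_image("side");cv2.imwrite("pics/side2.png",cv2.resize(d["img"][140:280,240:400,::-1],None,fx=4,fy=4,interpolation=cv2.INTER_CUBIC)) 
E
```

```text
t: 4.47
tool_pos: [0.4718, -0.0042, 0.1222]
tool_rot: [-0.128, -3.139, -0.0]
contact_force: [0.5, -0.8, -0.4]
opening: 0.0004
[ 0.47182702 -0.00417795  0.12224334] [ 0.49766858 -0.78084898 -0.38275106]
```

View pics/side2.png

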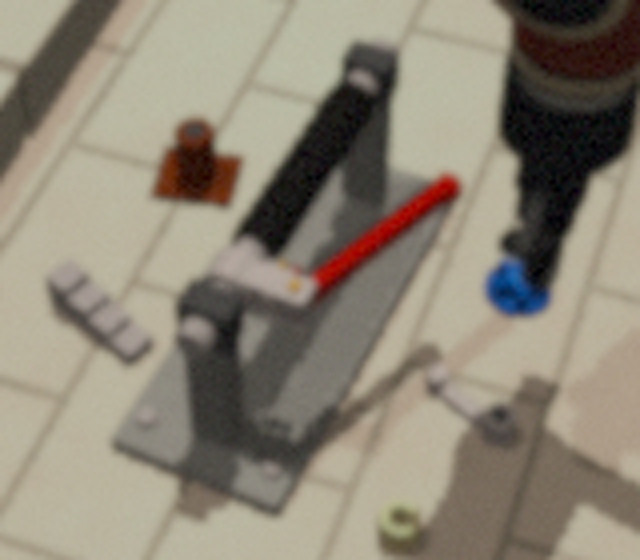

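```bash
python3 -m crank '[{"x":-0.3,"y":-0.1,"z":0,"roll":0},{"x":-0.3,"y":0,"z":0,"roll":0},{"x":-0.2,"y":0,"z":0,"roll":0},{"x":0,"y":0,"z":0,"roll":0},{"x":0,"y":0,"z":0,"roll":0}]'
python3 -m crank '[{"x":-0.1,"y":0,"z":0,"roll":0},{"x":-0.1,"y":0,"z":0,"roll":0},{"x":0,"y":0,"z":0,"roll":0}]'
python3 -m crank '[{"x":-0.1,"y":0,"z":0,"roll":0},{"x":-0.1,"y":0,"z":0,"roll":0},{"x":0,"y":0,"z":0,"roll":0}]'
```

```text
t: 5.15
tool_pos: [0.519, -0.0146, 0.1221]
tool_rot: [-0.129, -3.138, -0.0]
contact_force: [0.3, 0.4, 0.5]
opening: -0.0
t: 5.52
tool_pos: [0.532, -0.0158, 0.1224]
tool_rot: [0.13, 3.139, -0.0]
contact_force: [-0.1, 0.2, 0.3]
opening: 0.0004
t: 5.9
tool_pos: [0.5424, -0.0169, 0.1216]
tool_rot: [-0.13, -3.135, 0.0]
contact_force: [-5.7, -0.4, 1.9]
opening: -0.0002
```

Contact is where I expected it. I'll carry on in small steps.

```bash
python3 -m crank '[{"x":-0.1,"y":0,"z":0,"roll":0},{"x":-0.1,"y":0,"z":0,"roll":0},{"x":0,"y":0,"z":0,"roll":0}]'
python3 -m crank '[{"x":-0.1,"y":0,"z":0,"roll":0},{"x":0,"y":0,"z":0,"roll":0}]'
python3 - <<'E'
from h import *
o=ctrl.get_obs();print(o["tool_pos"],o["contact_force"])
d=ctrl.get_image("side");cv2.imwrite("pics/side3.png",cv2.resize(d["img"][140:280,240:400,::-1],None,fx=4,fy=4,interpolation=cv2.INTER_CUBIC)) 
E
```

```text
t: 6.28
tool_pos: [0.5537, -0.0183, 0.1212]
tool_rot: [-0.13, -3.133, 0.002]
contact_force: [-7.4, -2.4, 2.1]
opening: -0.0003
t: 6.52
tool_pos: [0.5594, -0.019, 0.1211]
tool_rot: [-0.13, -3.132, 0.003]
contact_force: [-8.5, -2.7, 2.8]
opening: 0.0003
[ 0.55941182 -0.01900295  0.1211293 ] [-8.47224088 -2.65432719  2.78497499]
```

View pics/side3.png

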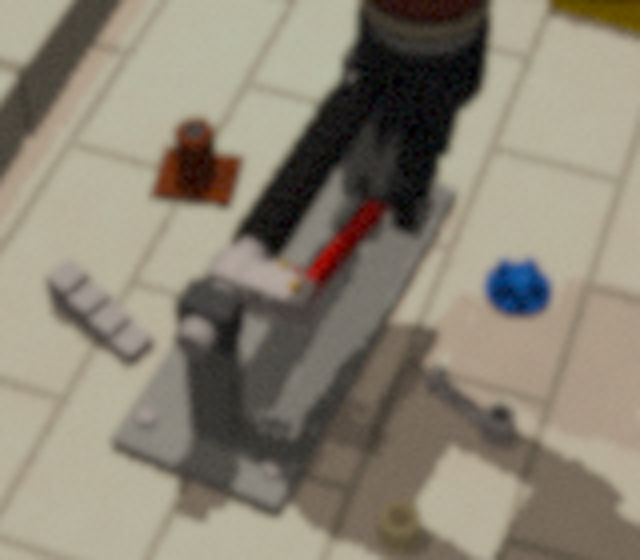

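Good: the outer side is pressing and the lever is moving in. I'll creep towards the stop from here.

```bash
python3 -m crank '[{"x":-0.05,"y":0,"z":0,"roll":0},{"x":-0.05,"y":0,"z":0,"roll":0},{"x":0,"y":0,"z":0,"roll":0}]'
python3 -m crank '[{"x":-0.03,"y":0,"z":0,"roll":0},{"x":0,"y":0,"z":0,"roll":0}]'
python3 -m crank '[{"x":-0.03,"y":0,"z":0,"roll":0},{"x":0,"y":0,"z":0,"roll":0}]'
```

```text
t: 6.95
tool_pos: [0.5651, -0.0198, 0.1211]
tool_rot: [-0.13, -3.132, 0.004]
contact_force: [-9.6, -4.3, 3.3]
opening: -0.0001
t: 7.2
tool_pos: [0.5667, -0.0202, 0.1211]
tool_rot: [-0.13, -3.131, 0.004]
contact_force: [-9.9, -4.3, 3.5]
opening: 0.0001
t: 7.45
tool_pos: [0.5685, -0.0204, 0.1211]
tool_rot: [-0.13, -3.131, 0.005]
contact_force: [-9.9, -4.7, 2.6]
opening: 0.0001
```

```bash
for i in 1; do python3 -m crank '[{"x":-0.03,"y":0,"z":0,"roll":0},{"x":0,"y":0,"z":0,"roll":0}]'
python3 -m crank '[{"x":-0.02,"y":0,"z":0,"roll":0},{"x":0,"y":0,"z":0,"roll":0}]'
python3 -m crank '[{"x":-0.02,"y":0,"z":0,"roll":0},{"x":0,"y":0,"z":0,"roll":0}]'; done
```

```text
t: 7.7
tool_pos: [0.5702, -0.0206, 0.121]
tool_rot: [-0.13, -3.131, 0.005]
contact_force: [-9.7, -5.1, 2.7]
opening: -0.0002
t: 7.95
tool_pos: [0.5713, -0.0209, 0.1211]
tool_rot: [-0.13, -3.131, 0.005]
contact_force: [-10.7, -5.1, 3.6]
opening: -0.0002
t: 8.2
tool_pos: [0.5725, -0.021, 0.1211]
tool_rot: [-0.13, -3.131, 0.005]
contact_force: [-10.3, -6.0, 3.6]
opening: 0.0004
```

```bash
python3 -m crank '[{"x":-0.02,"y":0,"z":0,"roll":0},{"x":0,"y":0,"z":0,"roll":0}]'
python3 -m crank '[{"x":-0.02,"y":0,"z":0,"roll":0},{"x":0,"y":0,"z":0,"roll":0}]'
python3 - <<'E'
from h import *
d=ctrl.get_image("side");cv2.imwrite("pics/side4.png",cv2.resize(d["img"][140:280,240:400,::-1],None,fx=4,fy=4,interpolation=cv2.INTER_CUBIC)) 
d=ctrl.get_image("top");cv2.imwrite("pics/top4.png",cv2.resize(d["img"][150:270,240:370,::-1],None,fx=5,fy=5,interpolation=cv2.INTER_CUBIC)) 
E
```

```text
t: 8.45
tool_pos: [0.5737, -0.0211, 0.1211]
tool_rot: [-0.13, -3.131, 0.005]
contact_force: [-10.0, -6.1, 3.0]
opening: 0.0
t: 8.7
tool_pos: [0.5742, -0.0211, 0.121]
tool_rot: [-0.13, -3.129, 0.005]
contact_force: [-13.9, -6.1, 4.0]
opening: 0.0002
```

View pics/side4.png

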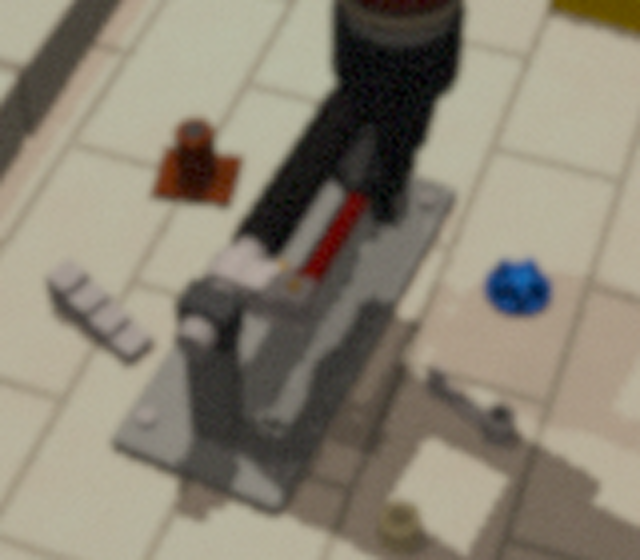

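View pics/top4.png

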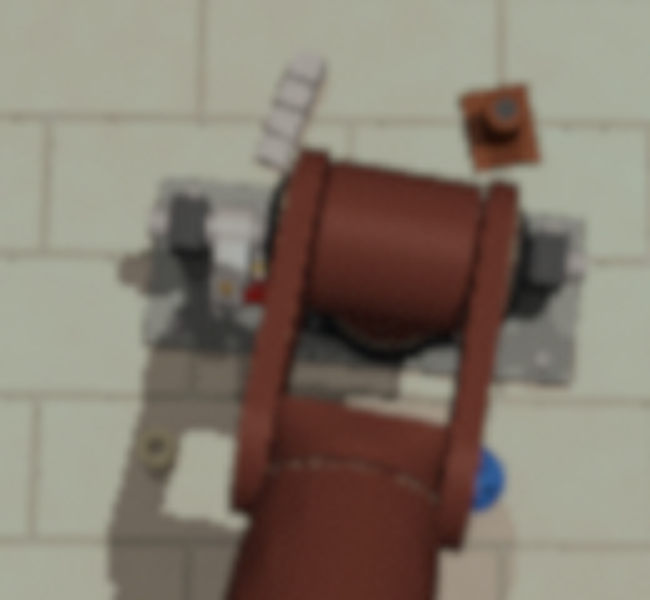

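The force climbs at TCP x = 0.574, where I predicted the stop, and the blade looks parallel to the bar. One more small step will confirm it.

```bash
python3 -m crank '[{"x":-0.02,"y":0,"z":0,"roll":0},{"x":0,"y":0,"z":0,"roll":0},{"x":0,"y":0,"z":0,"roll":0}]'
```

```text
t: 9.18
tool_pos: [0.5743, -0.0211, 0.121]
tool_rot: [-0.129, -3.126, 0.005]
contact_force: [-17.7, -5.9, 7.1]
opening: -0.0002
```

It is at the stop: 1.2 mm more commanded gave 0.1 mm of motion and 4 N. Now I'll let it spring out.

```bash
python3 -m crank '[{"x":0.1,"y":0,"z":0,"roll":0},{"x":0.15,"y":0,"z":0,"roll":0},{"x":0.15,"y":0,"z":0,"roll":0},{"x":0.2,"y":0,"z":0,"roll":0},{"x":0.2,"y":0,"z":0,"roll":0},{"x":0.2,"y":0,"z":0,"roll":0},{"x":0,"y":0,"z":0,"roll":0},{"x":0,"y":0,"z":0,"roll":0},{"x":0,"y":0,"z":0,"roll":0},{"x":0,"y":0,"z":0,"roll":0}]'
python3 - <<'E'
from h import *
o=ctrl.get_obs();print(o["tool_pos"],o["contact_force"])
d=ctrl.get_image("side");i=d["img"];cv2.imwrite("pics/side5.png",cv2.resize(i[140:280,240:400,::-1],None,fx=4,fy=4,interpolation=cv2.INTER_CUBIC))
r,g,b=[i[:,:,k].astype(int) for k in range(3)]
m=(r>110)&(g<70)&(b<70); m[:150]=0;m[260:]=0;m[:,:280]=0;m[:,380:]=0
p=np.argwhere(m)[:,::-1].astype(np.float32);print(len(p),cv2.minAreaRect(p))
E
```

```text
t: 10.42
tool_pos: [0.5193, -0.0148, 0.1224]
tool_rot: [0.13, 3.139, -0.0]
contact_force: [0.2, 0.8, -0.2]
opening: 0.0002
[ 0.51928433 -0.01483234  0.12237317] [ 0.1853379   0.78502794 -0.1631693 ]
173 ((313.9364013671875, 195.83169555664062), (69.93922424316406, 28.935325622558594), 5.877392768859863)
```

View pics/side5.png

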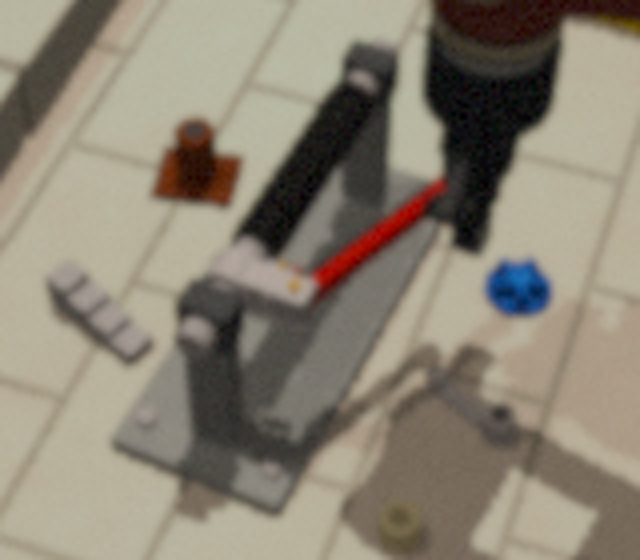

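The lever is fully out again: the blade lies along the same line as at the start, and the force is about zero. Now the second press.

```bash
python3 -m crank '[{"x":-0.15,"y":0,"z":0,"roll":0},{"x":-0.1,"y":0,"z":0,"roll":0},{"x":-0.1,"y":0,"z":0,"roll":0},{"x":-0.1,"y":0,"z":0,"roll":0},{"x":-0.1,"y":0,"z":0,"roll":0},{"x":-0.1,"y":0,"z":0,"roll":0},{"x":-0.1,"y":0,"z":0,"roll":0},{"x":-0.1,"y":0,"z":0,"roll":0},{"x":-0.05,"y":0,"z":0,"roll":0},{"x":0,"y":0,"z":0,"roll":0}]'
python3 -m crank '[{"x":-0.03,"y":0,"z":0,"roll":0},{"x":-0.03,"y":0,"z":0,"roll":0},{"x":0,"y":0,"z":0,"roll":0}]'
python3 -m crank '[{"x":-0.02,"y":0,"z":0,"roll":0},{"x":0,"y":0,"z":0,"roll":0},{"x":0,"y":0,"z":0,"roll":0}]'
```

```text
t: 11.72
tool_pos: [0.5704, -0.0206, 0.1211]
tool_rot: [-0.13, -3.131, 0.005]
contact_force: [-10.3, -5.3, 3.2]
opening: -0.0003
t: 12.1
tool_pos: [0.5738, -0.0211, 0.121]
tool_rot: [-0.13, -3.13, 0.005]
contact_force: [-10.3, -6.6, 2.3]
opening: -0.0002
t: 12.48
tool_pos: [0.5742, -0.0211, 0.121]
tool_rot: [-0.13, -3.128, 0.005]
contact_force: [-13.4, -5.2, 5.3]
opening: 0.0002
```

```bash
python3 -m crank '[{"x":-0.01,"y":0,"z":0,"roll":0},{"x":0,"y":0,"z":0,"roll":0},{"x":0,"y":0,"z":0,"roll":0},{"x":0,"y":0,"z":0,"roll":0},{"x":0,"y":0,"z":0,"roll":0}]'
python3 - <<'E'
from h import *
d=ctrl.get_image("side");i=d["img"]
cv2.imwrite("pics/side6.png",cv2.resize(i[110:290,230:430,::-1],None,fx=3.3,fy=3.3,interpolation=cv2.INTER_CUBIC))
o=ctrl.get_obs();print(o["tool_pos"],o["contact_force"],abs(o["dq"]).max())
a=cv2.imread("pics/side0.png").astype(int)
print("changed px near tub/housing/gauge:",[(abs(a[s]-i[:,:,::-1][s]).max(2)>60).sum() for s in (np.s_[118:150,375:418],np.s_[166:194,275:302],np.s_[203:232,248:280])])
E
```

```text
t: 13.1
tool_pos: [0.5743, -0.0211, 0.121]
tool_rot: [-0.129, -3.127, 0.005]
contact_force: [-15.8, -4.5, 7.8]
opening: 0.0002
[ 0.57427839 -0.02110488  0.12099453] [-15.39634422  -5.10238693   6.16230563] 0.0020097116299932593
changed px near tub/housing/gauge: [np.int64(457), np.int64(0), np.int64(0)]
```

View pics/side6.png

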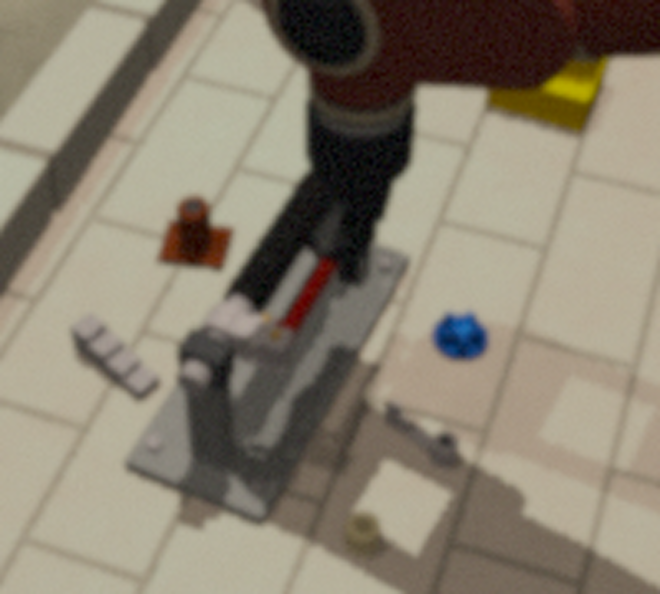

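The lever is held in, parallel to the bar, and everything is still. The pixel change at the tub is only the arm passing in front of it. Handing in.

```bash
python3 -c "
from station import ctrl
print(ctrl.finish_job())"
```

```text
the job is handed in; nothing more can be done
None
```

The lever is being held in against its stop, ready for you to measure the gap. I used the closed fingers' side on the blade's outer face. I pressed it to the stop once, let it spring fully out, then pressed it in again and handed the job in at about 13 s.

- **At the stop:** both presses ended at TCP x = 0.574 m, about 1 mm from where I predicted. There the force rises about 4 N for 0.1 mm of travel, and the blade looks parallel to the bar. The holding force read 17 N overall and the arm was still; the highest reading I saw was about 20 N, on the first press.
- **Released:** the side picture showed the lever back on its starting line, with the force near zero.
- **Bar and inner strip:** nothing in the readings or pictures suggested a touch, but the fingers hid part of the blade.
- **Loose parts:** the last picture shows the star, crank, bushing, housing and gauge where they were. My image comparison flagged the tub, but only because the arm was partly in front of it. I did not re-check the driver, which lies well away from the stand and was passed about 0.2 m above the ledge.
- **Refused call:** the first move command was refused because its rows left out keys. Nothing moved.

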